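Open the leaning wafer tin

TASK

Open the wafer tin that leans in its stand: take its lid by the wooden grip, draw it off along the lean of the tin without shifting or tipping the stand, and lay it flat, grip upward, in the middle of the pile of cardboard rounds so that no part of it overhangs. How high the pile is you must find out: set the lid down gently, neither dropping it nor pressing it hard into the cardboard, and leave everything else on the table where it is.

Things in the scene. Friction and masses are not known exactly. Their poses are not given: they have to be found in the camera images.
- stand: Dark steel bracket stand (loose, about 2 kg, base 190 by 140 mm) with a round sheet-metal tin fixed in it, full of wafers, under a lid. Origin: centre of the tin's bottom, 45 mm above the table; z along the tin's axis, which leans 32 degrees from vertical roughly towards the robot; x up the slope of the rim; y level. The tin is 107 mm in diameter and 150 mm long.
- mouth (a point): Centre of the tin's rim, 150 mm from the stand's origin along its z; axes as the stand's.
- lid: Loose round sheet-metal lid, 120 mm diameter, 20 mm deep, about 0.2 kg. Its skirt reaches 16 mm down over the outside of the tin with 2 to 3 mm play all round, so it comes off only along the tin's axis. Origin: centre of the skirt's lower edge; z is the lid's axis, out through the grip (it leans with the tin). The flat top is 20 mm above the origin.
- grip (a point): Middle of the lid's upright wooden grip, 41 mm above the lid's origin along its z; axes as the lid's. The grip is 50 mm long along x, 12 mm thick along y, 42 mm high (20 to 62 mm above the origin). At the start it runs roughly across the lean (its x within about 35 degrees of the stand's y, either way round).
- tray: Flat dark steel tray, 190 by 190 mm, fixed to the table; origin in the table plane under its centre, z up. Centred on it lies a pile of round cardboard sheets, 170 mm diameter. The top of the pile is somewhere between 20 and 56 mm above the table; this height is not reported, so feel for it (the pile is firm and does not move).
- jar: Bystander: small glass jar with a steel cap, 56 mm diameter, 85 mm high, between stand and tray; origin under its centre.
- spatula: Bystander: spatula, 200 mm long, lying along its x; origin at its middle underneath.
- mug: Bystander: white mug, 72 mm diameter, 85 mm high; origin under its centre.
- bowl: Bystander: steel bowl with wafers, 150 mm diameter, 50 mm high; origin under its centre.
- oil: Bystander: amber oil bottle, 66 mm diameter, 190 mm high; origin under its centre.
- spare_tin: Bystander: a closed tin of the same kind standing upright, 120 mm diameter over its lid, 182 mm high with its grip; origin under its centre. Not to be opened.
- brush: Bystander: brush, 170 mm long, lying along its x; origin at its middle underneath.

How it is judged:
By the outcome, as a careful person would: the job done as asked, in the order asked, and still so for the second after the job is handed in, with the robot touching nothing.
It also fails if it takes over 48 s, if anything falls off the work surface, if the arm or the gripper's body presses on something with over 40 N, if the wrist force passes 120 N, or if a joint passes its speed limit or range.

ROBOT

A 6-joint arm with a two-finger parallel gripper is mounted at the origin on the work surface. World frame = base frame: x ahead of the robot, y to its left, z up, the work surface at z = 0. Lengths are in m, angles in rad, forces in N, time in s.
With the tool pointing down it reaches from about 0.35 to 0.775 m from the base axis. Payload 5.5 kg.
Tool frame: the origin (TCP) lies between the finger pads; the fingertips stand 19 mm ahead of it and the grasp point (between the pads) is the TCP; z points along the fingers, y is the line along which they close (so a half turn about z gives the same grasp; the last joint's range is limited). The gripper opens to 85 mm and grips with 20 to 120 N. Pads are 22 mm wide; open, the fingers measure 114 mm over their backs; the gripper's body (76 mm by 85 mm) begins 54 mm behind the grasp point. The pads swing forward as they close: fully open they stand 13 mm farther back than shut.
Start: joints at [0.992, 0.313, 0.046, 1.304, 0, 1.431], TCP at [0.244, 0.521, 0.214] pointing down, gripper open.
Joint ranges: [-2.76, 2.76], [-0.86, 1.69], [-1.03, 1.26], [-2.2, 2.34], [-1.47, 1.5], [-3.14, 3.14]. Speed limits (rad/s): [2.57, 2.57, 3.14, 3.14, 3.14, 3.14].

INTERFACE

Orientations are given as a unit quaternion [w, x, y, z].
In Python, from workcell import env gives the robot as it stands.
- The arm moves only by the shell command python3 -m pendant 'ROWS' [FORCE]. ROWS is JSON, a list of rows, each an object with "travel": the shift along the tool's x, y, z scaled (see below), a list of three; "rot": the turn, a rotation vector about the tool's x, y, z scaled (see below), a list of three; "fingers": the opening, from -1 (shut) to 1 (fully open). In form: [{"travel": [dx, dy, dz], "rot": [wx, wy, wz], "fingers": fingers}, ...]. A call has 1 to 10 rows; each row is the pose to reach, as a shift and turn from the pose commanded when the call began, along the tool's axes at that moment; what a row does not reach only later rows make up. The controller multiplies each number of a shift by 0.12 m and each number of a turn by 60 degrees. A row lasts 1/10 s, in which the tool goes at most 50 mm and 8.59 degrees, less where a joint would pass 70% of its speed; a pose out of reach is approached as far as the arm can. A call with a number of a shift or a turn outside -1 to 1 is refused whole. A call with a gripper value outside its range is refused whole. The fingers move at their own pace and stop on an object; FORCE is the grip in N (left out, the last holds). Time passes only in rows, so rows that repeat a pose let the fingers close. It gives the time, the measured TCP pose, the force, the opening and the grip force at its end, in the units of the state.
- env.get_state(): the state, without advancing time (a new reading comes with each control period).
- env.read_camera(name): name is "scene" or "top"; returns (picture, depth): 420x560x3 uint8, blue, green, red; 420x560 float32, m along the optical axis (not along the pixel's ray), 0 where there is no reading.
- env.camera_model(name): a dict with "fovy" (degrees; the focal length in pixels is half the picture's height over the tangent of half this angle, whatever the lens; pixels are square), "cx", "cy" (the principal point, pixels), "k1" (the pictures are not rectified: a ray, as slopes to the right and down, at radius r is drawn at 1 + k1 r^2 times it, then the intrinsics apply), "rvec" (rotation vector, rad) and "tvec" (3), from world to camera coordinates, as OpenCV has them. Camera axes: x right, y down, z forward; pixel columns grow to the right and rows downward; lengths in m; the calibration is good to about 2 mm. A picture is of the moment at which its call begins. camera_model takes no time and is no camera call.
- env.hand_in(): hands the job in; it is judged then, once.
Trained networks look in the newest picture that a camera, given by its name, has taken for a name from the list of things; names that differ only in an ending like _2 or _b are one class to them, and where a whole thing is asked for, a point or a joint stands for the part that bears it (a point fixed in the world has none). Each returns a list of dicts, best first, with "conf" (0 to 1); they miss things now and then, are a little off and sometimes report something else, mostly with a low value. They report only what shows in the picture. A call takes as long as a camera call.
- env.outline_of(camera, target): "mask" (420x560 bool, what is visible of it) and "xy" ([column, row] in pixels, amid what is visible of it).
The state is a dict: "clock": time; "joint_pos": joint angles; "qvel": joint speeds; "tau": joint torques, N m; "tcp_pos": TCP position; "orientation": TCP orientation; "wrist_force": force on the tool from outside, world axes, zero at the start; "ft_torque": the same for the moment, N m; "finger_gap": finger opening in m; "grip_force": force on a finger pad.
Only numpy, scipy, OpenCV 4.12 (cv2) and the standard library are available. Lean on these libraries where they do the work, as an engineer would, in place of code of your own. Each camera call takes 0.05 s, during which the arm holds its last target. There are 200 camera calls.

## Working session

There is one attempt and no reset: what is moved stays moved. The work goes in short steps, Python scripts to look and compute and a shell command to move; the robot and the scene stay as the last step left them, time stands still between calls to the robot, and variables do not carry over. Pictures are saved under pics/ and viewed, at most 10 in all, crops included, and the job is handed in when it is done.

```bash
ls; mkdir -p pics; cat > h.py <<'E'
import numpy as np, cv2
from scipy.spatial.transform import Rotation as R
from workcell import env
def cloud(name,d):
    m=env.camera_model(name); h,w=d.shape
    f=h/2/np.tan(np.radians(m["fovy"])/2)
    v,u=np.mgrid[:h,:w].astype(float)
    K=np.array([[f,0,m["cx"]],[0,f,m["cy"]],[0,0,1]])
    s=cv2.undistortPoints(np.stack([u,v],-1).reshape(-1,1,2),K,np.array([m["k1"],0,0,0,0.])).reshape(h,w,2)
    pc=np.dstack([s[...,0]*d,s[...,1]*d,d])
    P=(pc-np.ravel(m["tvec"]))@cv2.Rodrigues(np.array(m["rvec"],float))[0]
    P[d==0]=np.nan
    return P
def q2R(q): return R.from_quat([q[1],q[2],q[3],q[0]])
E
python3 - <<'E'
from h import *
s=env.get_state(); print({k:np.round(v,3) for k,v in s.items()})
for c in("scene","top"):
    im,d=env.read_camera(c); cv2.imwrite(f"pics/{c}0.png",im); P=cloud(c,d); np.save(f"{c}0.npy",P)
    m=env.camera_model(c); print(c,m)
    for t in("lid","grip","stand","tray","jar","oil","spare_tin","mug","bowl"):
        for o in env.outline_of(c,t)[:2]:
            Q=P[o["mask"]]; Q=Q[~np.isnan(Q[:,0])]
            print(t,round(o["conf"],2),np.round(o["xy"]),o["mask"].sum(),np.round(np.median(Q,0),3),np.round(np.percentile(Q,2,axis=0),3),np.round(np.percentile(Q,98,axis=0),3)) if len(Q) else print(t,o["conf"])
            np.save(f"{c}_{t}_{o['conf']:.2f}.npy",o["mask"])
E
```

```text
pics
{'clock': np.float64(0.0), 'joint_pos': array([ 0.992,  0.314,  0.045,  1.304, -0.   ,  1.431]), 'qvel': array([ 0.001,  0.001,  0.002, -0.001, -0.002, -0.001]), 'tau': array([ 0.0000e+00, -4.8063e+01,  2.9853e+01,  1.9000e-02, -0.0000e+00,
        0.0000e+00]), 'tcp_pos': array([0.244, 0.52 , 0.213]), 'orientation': array([-0.   ,  0.218,  0.976, -0.001]), 'wrist_force': array([ 0.185, -0.376,  0.085]), 'ft_torque': array([-0.029,  0.011,  0.057]), 'grip_force': np.float64(0.0), 'finger_gap': np.float64(0.086)}
scene {'fovy': 57.41420250461131, 'cx': 275.1747047425867, 'cy': 209.74796839023603, 'k1': -0.03746451835233075, 'rvec': array([ 1.97431981,  1.19306757, -0.57589886]), 'tvec': array([-0.23939819, -0.21771652,  1.60684578])}
lid 0.76 [342. 159.] 430 [0.493 0.251 0.193] [0.459 0.204 0.166] [0.545 0.294 0.212]
grip 0.66 [343. 159.] 395 [0.489 0.252 0.193] [0.236 0.203 0.001] [0.544 0.422 0.212]
stand 0.83 [344. 201.] 2362 [0.569 0.218 0.082] [0.448 0.173 0.005] [0.624 0.283 0.179]
tray 0.76 [222. 268.] 3589 [ 0.628 -0.225  0.046] [ 0.519 -0.308  0.002] [ 0.691 -0.119  0.05
[... 1341 characters left out ...]
 [0.548 0.214 0.064] [0.432 0.172 0.002] [0.623 0.316 0.17 ]
tray 0.87 [340. 203.] 4491 [ 0.585 -0.207  0.045] [ 0.503 -0.306  0.001] [ 0.682 -0.121  0.053]
tray 0.25 [181. 209.] 1983 [0.551 0.213 0.065] [0.435 0.172 0.002] [0.621 0.299 0.168]
jar 0.76 [260. 179.] 404 [0.643 0.003 0.082] [ 0.625 -0.021  0.01 ] [0.672 0.028 0.089]
oil 0.63 [111. 181.] 773 [0.624 0.39  0.124] [0.603 0.37  0.014] [0.66  0.422 0.192]
spare_tin 0.9 [424. 180.] 2130 [ 0.629 -0.426  0.138] [ 0.583 -0.493  0.003] [ 0.694 -0.384  0.181]
mug 0.92 [382. 292.] 823 [ 0.332 -0.333  0.024] [ 0.299 -0.361 -0.003] [ 0.367 -0.269  0.087]
bowl 0.67 [262. 131.] 2201 [0.787 0.004 0.038] [ 0.718 -0.062  0.003] [0.853 0.071 0.052]
```

```bash
python3 - <<'E'
from h import *
a=cv2.imread("pics/top0.png"); s=cv2.imread("pics/scene0.png")
A=cv2.resize(a[150:300,60:260],(800,600),interpolation=2); cv2.imwrite("pics/topcrop.png",A)
E
```

```text
(no output)
```

View pics/topcrop.png

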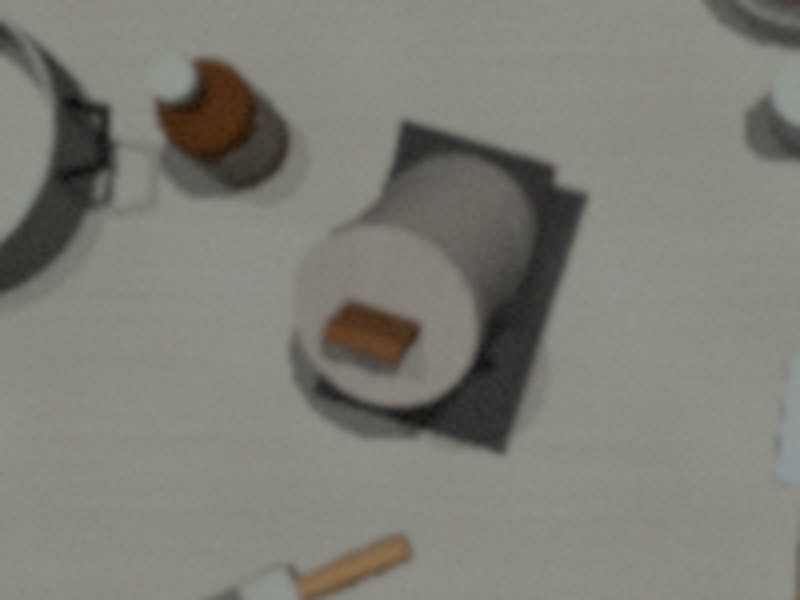

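View pics/scene0.png

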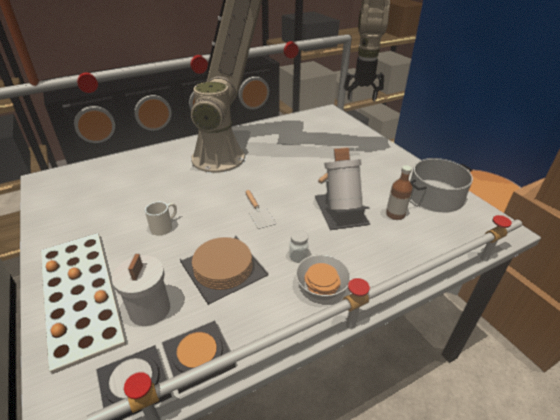

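The top crop shows the lid disc centred at about full-image (157,229) with the wooden grip at (152,233). In the scene view the brown pile on its tray is at (222,265), the jar is at (299,246), and the path between stand and tray is clear. Next I fit the lid and grip.

```bash
cat > fit.py <<'E'
from h import *
import glob
from scipy.optimize import least_squares
a=cv2.imread("pics/top0.png"); P=np.load("top0.npy")
hsv=cv2.cvtColor(a,cv2.COLOR_BGR2HSV)
M=np.load(glob.glob("top_lid_0.8*.npy")[0])
wood=(hsv[...,1]>90)&cv2.dilate(M.astype(np.uint8),np.ones((3,3))).astype(bool)
el=cv2.fitEllipse(cv2.convexHull(np.argwhere(M)[:,::-1].astype(np.int32))); print("ellipse",el)
ok=M&~cv2.dilate(wood.astype(np.uint8),np.ones((7,7))).astype(bool)&cv2.erode(M.astype(np.uint8),np.ones((5,5))).astype(bool)&~np.isnan(P[...,0])
Q=P[ok]
for i in range(6):
    c=Q.mean(0); n=np.linalg.svd(Q-c,full_matrices=False)[2][2]; n*=np.sign(n[2]); r=(Q-c)@n
    Q=Q[abs(r)<max(.002,2.5*r.std())]
print("plane",len(Q),n,np.degrees(np.arccos(n[2])),r.std(),c)
# impose 32 deg tilt
az=np.arctan2(n[1],n[0]); print("az",np.degrees(az))
n=np.array([np.sin(np.radians(32))*np.cos(az),np.sin(np.radians(32))*np.sin(az),np.cos(np.radians(32))])
# lid centre: all mask pts intersected w/ plane -> boundary rays
def ray(c,uv):
    m=env.camera_model(c); f=210/np.tan(np.radians(m["fovy"])/2)
    K=np.array([[f,0,m["cx"]],[0,f,m["cy"]],[0,0,1]])
    s=cv2.undistortPoints(np.float64(uv).reshape(-1,1,2),K,np.array([m["k1"],0,0,0,0.])).reshape(-1,2)
    Rm=cv2.Rodrigues(np.array(m["rvec"]))[0]; t=np.ravel(m["tvec"])
    return -Rm.T@t,np.c_[s,np.ones(len(s))]@Rm
def onplane(c,uv,p,n):
    o,d=ray(c,uv); return o+d*(((p-o)@n)/(d@n))[:,None]
hull=cv2.findContours(M.astype(np.uint8),0,1)[0]; hull=max(hull,key=len)[:,0]
B=onplane("top",hull,c,n)
ex=np.cross(np.cross(n,[0,0,1]),n); ex/=np.linalg.norm(ex); ey=np.cross(n,ex)
b=np.c_[(B-c)@ex,(B-c)@ey]
f=least_squares(lambda x:np.hypot(b[:,0]-x[0],b[:,1]-x[1])-x[2],[0,0,.06],loss="soft_l1",f_scale=.001).x
top=c+f[0]*ex+f[1]*ey; print("lid top centre",top,"r",f[2]); 
W=P[wood&~np.isnan(P[...,0])]; h=(W-top)@n; W2=W[(h>.03)&(h<.048)]
print("wood",wood.sum(),len(W2),np.percentile(h,[2,50,98]))
t=W[(h>.033)&(h<.048)]; g=np.c_[(t-top)@ex,(t-top)@ey]
rc=cv2.minAreaRect(g.astype(np.float32)*1000); print("grip top rect mm in ex,ey",rc, g.mean(0))
wu=np.argwhere(wood)[:,::-1]; T=onplane("top",wu,top+.042*n,n); g=np.c_[(T-top)@ex,(T-top)@ey]
print("rect allwood@42",cv2.minAreaRect(g.astype(np.float32)*1000))
w,v=np.linalg.eigh(np.cov(g.T)); print("ang from ey deg",np.degrees(np.arctan2(v[0,1],v[1,1])))
np.save("fit.npy",np.r_[top,n])
print("ex",ex,"ey",ey,"grip pt",top+.021*n)
# tray pile
for cam in("top","scene"):
    Pt=np.load(cam+"0.npy"); Mt=np.load(sorted(glob.glob(cam+"_tray_*"))[-1]); q=Pt[Mt]; q=q[~np.isnan(q[:,0])]
    zz=q[q[:,2]>.03]; z0=np.median(zz[:,2]); zz=q[abs(q[:,2]-z0)<.008]
    e=cv2.minEnclosingCircle(zz[:,:2].astype(np.float32)); lo=q[q[:,2]<.012]
    print(cam,"pile z",z0,"circle",e,"mean",zz.mean(0),"tray rect",cv2.minAreaRect(q[:,:2].astype(np.float32)))
    cn=max(cv2.findContours(Mt.astype(np.uint8),0,1)[0],key=len)[:,0]
    print(" tray outline",cv2.minAreaRect(onplane(cam,cn,np.array([0,0,.004]),np.array([0,0,1.])).astype(np.float32)[:,:2]))
E
python3 fit.py
```

```text
ellipse ((156.88290405273438, 227.23388671875), (46.11179733276367, 49.73290252685547), 120.87369537353516)
plane 958 [-0.50987703  0.15570826  0.84603803] 32.21667659887012 0.0022486747881412606 [0.49704631 0.25363009 0.18082989]
az 163.01817017036154
lid top centre [0.49047906 0.26042798 0.1756645 ] r 0.06186450933994415
wood 206 124 [0.00788343 0.03559838 0.0453752 ]
grip top rect mm in ex,ey ((-2.7939720153808594, 0.6351165771484375), (47.7491340637207, 14.526949882507324), 86.78430938720703) [-0.00178182  0.0003818 ]
rect allwood@42 ((5.497664451599121, -2.1252994537353516), (52.85551452636719, 28.896038055419922), 87.98640441894531)
ang from ey deg -10.713936615980582
ex [ 0.81107102 -0.24768807  0.52991926] ey [0.29206842 0.95639743 0.        ] grip pt [0.47983598 0.2636782  0.19347351]
top pile z 0.047207919336435596 circle ((0.5935348868370056, -0.2127012312412262), 0.08483528345823288) mean [ 0.59295128 -0.21180462  0.04727404] tray rect ((0.594814658164978, -0.21444347500801086), (0.1896914392709732, 0.19368577003479004), 5.790440559387207)Traceback (most recent call last):
  File "fit.py", line 49, in <module>
    print(" tray outline",cv2.minAreaRect(onplane(cam,cn,np.array([0,0,.004]),np.array([0,0,1.])).astype(np.float32)[:,:2]))
                          ~~~~~~~~~~~~~~~^^^^^^^^^^^^^^^^^^^^^^^^^^^^^^^^^^^^^^^^^^^^^^^^^^^^^^^^^^^^^^^^^^^^^^^^^^^^^^^^^^
cv2.error: OpenCV(4.12.0) /io/opencv/modules/imgproc/src/convhull.cpp:143: error: (-215:Assertion failed) total >= 0 && (depth == CV_32F || depth == CV_32S) in function 'convexHull'
```

```bash
cat > go.py <<'E'
from h import *
def axes(y,z):
    z=np.array(z,float)/np.linalg.norm(z); y=np.array(y,float); y-=z*(y@z); y/=np.linalg.norm(y)
    return R.from_matrix(np.c_[np.cross(y,z),y,z])
def go(p,Rt=None,s=None):
    s=s or env.get_state(); R0=q2R(s["orientation"])
    t=R0.inv().apply(np.array(p)-s["tcp_pos"])/.12
    r=(R0.inv()*Rt).as_rotvec(degrees=True)/60 if Rt is not None else np.zeros(3)
    print("travel",np.round(t,3),"rot",np.round(r,3))
F=np.load("fit.npy"); top,n=F[:3],F[3:]
ex=np.cross(np.cross(n,[0,0,1]),n); ex/=np.linalg.norm(ex); ey=np.cross(n,ex)
E
sed -i 's/env.camera_model(c); f=210/env.camera_model(c); f=210/; s/\.astype(np.float32)\[:,:2\]))$/[:,:2].astype(np.float32).copy()))/' fit.py
python3 fit.py | tail -4
python3 - <<'E'
from go import *
for cam in("top","scene"):
    im=cv2.imread(f"pics/{cam}0.png"); P=np.load(cam+"0.npy"); hsv=cv2.cvtColor(im,cv2.COLOR_BGR2HSV)
    h=(P-top)@n; a=(P-top)@ex; b=(P-top)@ey
    k=(h>.012)&(h<.05)&(np.hypot(a,b)<.05)&(hsv[...,1]>80)
    g=np.c_[a[k],b[k]]; print(cam,k.sum(),np.round(g.mean(0),4),np.percentile(h[k],[5,50,95]))
    w,v=np.linalg.eigh(np.cov(g.T)); v=v[:,1]*np.sign(v[1,1]); print("long axis tilt to ex from ey",np.degrees(np.arctan2(v[0],v[1])))
    k2=k&(h>.036); g=np.c_[a[k2],b[k2]]
    if k2.sum()>10:
        w,v=np.linalg.eigh(np.cov(g.T)); v=v[:,1]*np.sign(v[1,1]); print(" top only",k2.sum(),np.degrees(np.arctan2(v[0],v[1])),g.mean(0),np.sqrt(w*12))
    # lid plane check in the scene cam & table z
    z=P[...,2]; print(" table z",np.nanmedian(z[abs(z)<.008]))
Rt=axes(ex,-n); go(top+.127*n,Rt)
E
```

```text
top pile z 0.047207919336435596 circle ((0.5935348868370056, -0.2127012312412262), 0.08483528345823288) mean [ 0.59295128 -0.21180462  0.04727404] tray rect ((0.594814658164978, -0.21444347500801086), (0.1896914392709732, 0.19368577003479004), 5.790440559387207)
 tray outline ((0.5942591428756714, -0.2138172686100006), (0.1883227676153183, 0.19218656420707703), 5.679435729980469)
scene pile z 0.04778166738196864 circle ((0.5947330594062805, -0.21342137455940247), 0.08601082116365433) mean [ 0.6012641  -0.2161752   0.04776694] tray rect ((0.5914605855941772, -0.21065399050712585), (0.19917571544647217, 0.19852624833583832), 5.561541557312012)
 tray outline ((0.5792188048362732, -0.2106563001871109), (0.22570526599884033, 0.20274141430854797), 5.912829399108887)
top 199 [-0.0004 -0.0001] [0.0138267  0.03666851 0.04440783]
long axis tilt to ex from ey 0.034433187789404254
 top only 103 -0.2960127646768677 [-0.00230365  0.0005095 ] [0.01412365 0.04838527]
 table z -0.0005039439809294628
scene 128 [ 0.0005 -0.0007] [0.01354761 0.02666504 0.03958999]
long axis tilt to ex from ey 0.7456704692082002
 top only 24 1.8115144540559625 [-0.00017364  0.00043926] [0.0097746  0.05046321]
 table z -0.00032496803754935205
travel [-2.223 -1.17  -0.576] rot [-0.438 -0.38   1.326]
```

```bash
python3 -m pendant '[{"travel":[-0.3,-0.15,-0.2],"rot":[-0.06,-0.05,0.14],"fingers":1},{"travel":[-0.7,-0.35,-0.5],"rot":[-0.1,-0.09,0.28],"fingers":1},{"travel":[-1,-0.53,-0.6],"rot":[-0.14,-0.12,0.42],"fingers":1},{"travel":[-1,-0.53,-0.6],"rot":[-0.18,-0.16,0.55],"fingers":1},{"travel":[-1,-0.53,-0.6],"rot":[-0.22,-0.19,0.66],"fingers":1},{"travel":[-1,-0.53,-0.6],"rot":[-0.22,-0.19,0.66],"fingers":1}]' 30
cat > n.sh <<'E'
python3 - <<'X'
from go import *
import json
s=env.get_state(); print(round(float(s["clock"]),2),np.round(s["joint_pos"],2),np.round(s["tcp_pos"],4),"F",np.round(s["wrist_force"],1),s["finger_gap"],s["grip_force"])
go(top+.127*n,axes(ex,-n))
X
E
bash n.sh
```

```text
clock: 1.6
tcp_pos: [0.325, 0.4115, 0.2866]
orientation: [0.119, 0.532, 0.834, 0.089]
wrist_force: [0.2, -0.7, -0.5]
finger_gap: 0.0855
grip_force: 0.0
1.6 [ 0.88  0.03 -0.16  1.17 -0.21  1.99] [0.325  0.4115 0.2866] F [ 0.2 -0.7 -0.5] 0.08546179450008826 0.0
travel [-1.334  0.263  0.249] rot [-0.218 -0.192  0.665]
```

```bash
python3 -m pendant '[{"travel":[-0.3,0.05,0.0],"rot":[-0.04,-0.04,0.13],"fingers":1},{"travel":[-0.6,0.1,0.0],"rot":[-0.09,-0.08,0.27],"fingers":1},{"travel":[-0.9,0.2,0.1],"rot":[-0.13,-0.12,0.4],"fingers":1},{"travel":[-1,0.25,0.15],"rot":[-0.18,-0.15,0.53],"fingers":1},{"travel":[-1,0.25,0.15],"rot":[-0.218,-0.192,0.665],"fingers":1},{"travel":[-1,0.25,0.15],"rot":[-0.218,-0.192,0.665],"fingers":1},{"travel":[-1,0.25,0.15],"rot":[-0.218,-0.192,0.665],"fingers":1}]'; bash n.sh
```

```text
clock: 2.3
tcp_pos: [0.4057, 0.3167, 0.2893]
orientation: [0.221, 0.771, 0.575, 0.162]
wrist_force: [-0.2, -0.5, 0.9]
finger_gap: 0.0851
grip_force: 0.0
2.3 [ 0.8  -0.03 -0.3   1.02 -0.49  2.59] [0.4057 0.3167 0.2893] F [-0.2 -0.5  0.9] 0.08514533035345619 0.0
travel [-0.244  0.186  0.175] rot [-0.002  0.     0.007]
```

```bash
python3 -m pendant '[{"travel":[-0.12,0.09,0.09],"rot":[0,0,0.007],"fingers":1},{"travel":[-0.244,0.186,0.175],"rot":[0,0,0.007],"fingers":1},{"travel":[-0.244,0.186,0.175],"rot":[0,0,0.007],"fingers":1},{"travel":[-0.244,0.186,0.4],"rot":[0,0,0.007],"fingers":1},{"travel":[-0.244,0.186,0.6],"rot":[0,0,0.007],"fingers":1},{"travel":[-0.244,0.186,0.75],"rot":[0,0,0.007],"fingers":1},{"travel":[-0.244,0.186,0.75],"rot":[0,0,0.007],"fingers":1}]'; sed -i 's/^go.*/go(top+.027*n,axes(ex,-n))/' n.sh; bash n.sh; python3 - <<'E'
from h import *
a,d=env.read_camera("top"); b,_=env.read_camera("scene")
cv2.imwrite("pics/ap.png",np.hstack([cv2.resize(a[170:290,90:230],(420,360)),cv2.resize(b[110:230,270:396],(378,360))]))
E
```

```text
clock: 3.0
tcp_pos: [0.4605, 0.2679, 0.2231]
orientation: [0.221, 0.774, 0.57, 0.162]
wrist_force: [0.0, -0.4, -0.2]
finger_gap: 0.0857
grip_force: 0.0
3.0 [ 0.63 -0.02 -0.47  0.77 -0.44  2.42] [0.4605 0.2679 0.2231] F [ 0.  -0.4 -0.2] 0.08565947632698966 0.0
travel [0.014 0.01  0.247] rot [-0.003  0.003 -0.004]
```

View pics/ap.png

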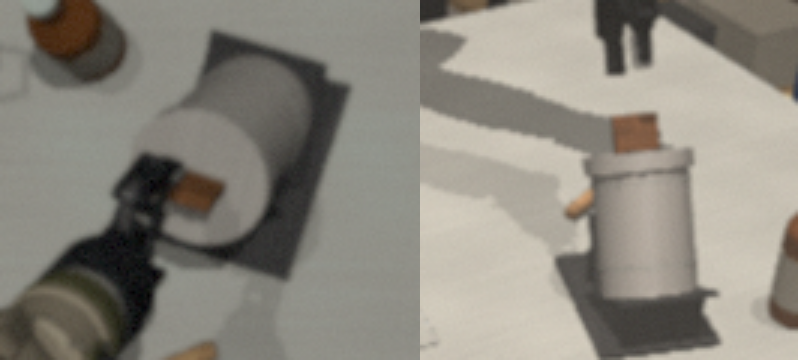

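```bash
python3 - <<'E'
from go import *
s=env.get_state(); R0=q2R(s["orientation"]); p=s["tcp_pos"]
print(p, R0.as_matrix())
pts=np.array([p,p+R0.apply([0,.045,0.005]),p+R0.apply([0,-.045,.005]),top+.042*n,top])
for c in("top","scene"):
    m=env.camera_model(c); f=210/np.tan(np.radians(m["fovy"])/2)
    K=np.array([[f,0,m["cx"]],[0,f,m["cy"]],[0,0,1]])
    uv=cv2.projectPoints(pts,np.array(m["rvec"]),np.array(m["tvec"]),K,np.array([m["k1"],0,0,0,0.]))[0].reshape(-1,2)
    print(c,np.round(uv,1).tolist())
    im,d=env.read_camera(c); P=cloud(c,d)
    q=(P-p)@R0.as_matrix()
    near=(np.abs(q)<.12).all(-1)&(im.max(-1)<60)&(P[...,2]>.18); cv2.imwrite(f"pics/mask_{c}.png",near.astype(np.uint8)*255)
    if near.any(): 
        g=q[near]; print(near.sum(),np.percentile(g,[2,50,98],axis=0).round(3)); v,u=np.where(near); print("u",u.min(),u.max(),"v",v.min(),v.max())
    o=(slice(170,290,1),slice(90,230)) if c=="top" else (slice(110,230),slice(270,396))
    for (x,y),col in zip(uv,[(0,0,255),(0,255,0),(0,255,0),(255,0,0),(255,0,255)]): cv2.circle(im,(int(round(x)),int(round(y))),1,col,-1)
    cv2.imwrite(f"pics/chk_{c}.png",cv2.resize(im[o],None,fx=3,fy=3,interpolation=0))
a=cv2.imread("pics/chk_top.png");b=cv2.imread("pics/chk_scene.png"); cv2.imwrite("pics/chk.png",np.hstack([a,b[:360,:378]]))
E
```

```text
[0.4609309  0.26888687 0.22565901] [[ 0.29658498  0.80995595  0.50597303]
 [ 0.95500342 -0.25287479 -0.15499291]
 [ 0.00241039  0.52917454 -0.84850957]]
top [[148.5, 236.9], [152.6, 219.2], [146.1, 252.5], [150.7, 234.3], [156.6, 227.7]]
295 [[-0.018 -0.067 -0.119]
 [-0.01   0.05  -0.096]
 [ 0.01   0.074 -0.027]]
u 130 149 v 222 286
scene [[340.7, 142.6], [345.4, 143.2], [336.5, 145.0], [341.2, 147.7], [342.2, 160.6]]
339 [[-0.021 -0.058 -0.118]
 [-0.009  0.036 -0.092]
 [ 0.009  0.074 -0.042]]
u 329 349 v 102 132
```

View pics/chk.png

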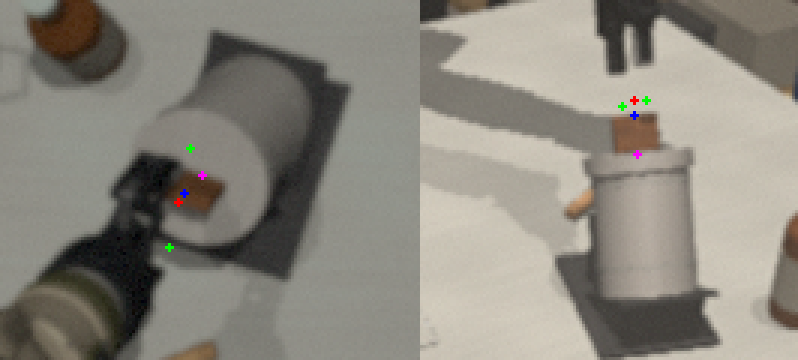

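```bash
python3 - <<'E'
from go import *
s=env.get_state(); print(s["tcp_pos"],s["joint_pos"].round(3))
R0=R.from_quat([.218,.976,-.001,0]).as_matrix(); p=np.array([.244,.5205,.2135])
Rn=q2R(s["orientation"]).as_matrix()
for c in("top","scene"):
    P0=np.load(c+"0.npy")
    im,d=env.read_camera(c); P1=cloud(c,d)
    for nm,P,R_,pp in(("start",P0,R0,p),("now",P1,Rn,s["tcp_pos"])):
        q=(P-pp)@R_; k=(abs(q[...,0])<.06)&(abs(q[...,1])<.09)&(q[...,2]<.04)&(q[...,2]>-.2)
        if nm=="now": k&=~(((P-top)@n<.047)&(np.linalg.norm(P-top,axis=-1)<.075))
        if nm=="now": k&=(im.max(-1)<90)
        g=q[k]; print(c,nm,k.sum())
        for lo in np.arange(-.12,.04,.02):
            w=g[(g[:,2]>=lo)&(g[:,2]<lo+.02)]
            if len(w): print("  z",round(lo,2),len(w),"x",np.percentile(w[:,0],[5,95]).round(3),"y",np.percentile(w[:,1],[5,25,50,75,95]).round(3))
E
```

```text
[0.46127439 0.26936185 0.22667747] [ 0.631 -0.026 -0.467  0.77  -0.437  2.423]
top start 853
  z -0.12 106 x [-0.019  0.014] y [-0.071 -0.069 -0.036 -0.026  0.065]
  z -0.1 124 x [-0.016  0.009] y [-0.074 -0.07  -0.047 -0.039  0.062]
  z -0.08 17 x [-0.013 -0.009] y [-0.07  -0.055 -0.05  -0.045 -0.017]
  z -0.06 16 x [-0.012 -0.008] y [-0.055 -0.052 -0.049 -0.048 -0.044]
  z -0.04 3 x [-0.013 -0.009] y [-0.049 -0.049 -0.049 -0.048 -0.048]
top now 1110
  z -0.12 137 x [-0.018  0.01 ] y [0.014 0.026 0.062 0.071 0.073]
  z -0.1 139 x [-0.017  0.008] y [0.015 0.038 0.052 0.072 0.075]
  z -0.08 16 x [-0.013 -0.009] y [0.014 0.048 0.052 0.055 0.071]
  z -0.06 37 x [-0.011 -0.004] y [-0.044 -0.042  0.049  0.052  0.056]
  z -0.04 15 x [-0.009  0.002] y [-0.044 -0.043 -0.043  0.001  0.051]
  z 0.0 1 x [-0.004 -0.004] y [-0.008 -0.008 -0.008 -0.008 -0.008]
scene start 959
  z -0.12 157 x [-0.021  0.001] y [-0.073 -0.033 -0.004  0.024  0.064]
  z -0.1 157 x [-0.018  0.01 ] y [-0.075 -0.049 -0.02   0.037  0.067]
  z -0.08 59 x [-0.016  0.005] y [-0.07  -0.055  0.038  0.046  0.06 ]
  z -0.06 52 x [-0.014  0.004] y [-0.06  -0.053 -0.003  0.044  0.051]
  z -0.04 15 x [-0.014  0.005] y [-0.057 -0.052  0.04   0.042  0.047]
scene now 930
  z -0.12 139 x [-0.022  0.007] y [-0.056  0.003  0.033  0.067  0.072]
  z -0.1 141 x [-0.018  0.008] y [-0.064 -0.031  0.037  0.067  0.074]
  z -0.08 85 x [-0.014  0.006] y [-0.049 -0.043  0.054  0.061  0.073]
  z -0.06 58 x [-0.009  0.005] y [-0.047 -0.044 -0.039  0.055  0.058]
  z -0.04 15 x [-0.01   0.002] y [-0.046 -0.042 -0.039  0.046  0.05 ]
```

The markers put the lid and grip where I expected (crop 201,175). The visible fingertips look about 35 mm farther back than the reported TCP implies. I'll advance to the planned pose, which is safe either way, and look again.

```bash
bash n.sh; python3 -m pendant '[{"travel":[0,0,0.1],"rot":[0,0,0],"fingers":1},{"travel":[0,0,0.17],"rot":[0,0,0],"fingers":1},{"travel":[0,0,0.22],"rot":[0,0,0],"fingers":1},{"travel":[0,0,0.22],"rot":[0,0,0],"fingers":1}]';  bash n.sh; python3 - <<'E'
from h import *
a,d=env.read_camera("top"); b,_=env.read_camera("scene")
cv2.imwrite("pics/ap2.png",np.hstack([cv2.resize(a[170:290,90:230],(420,360)),cv2.resize(b[110:230,270:396],(378,360))]))
E
```

```text
3.3 [ 0.63 -0.03 -0.47  0.77 -0.44  2.42] [0.4613 0.2694 0.2267] F [-0.2  0.   0.5] 0.08537112925968492 0.0
travel [-0.001 -0.01   0.27 ] rot [ 0.001 -0.001 -0.006]
clock: 3.7
tcp_pos: [0.4742, 0.264, 0.2021]
orientation: [0.221, 0.775, 0.569, 0.164]
wrist_force: [-0.4, 0.4, -0.2]
finger_gap: 0.0856
grip_force: 0.0
3.7 [ 0.6   0.   -0.5   0.7  -0.43  2.4 ] [0.4742 0.264  0.2021] F [-0.4  0.4 -0.2] 0.08557992024938062 0.0
travel [0.011 0.001 0.035] rot [-0.001  0.002 -0.006]
```

View pics/ap2.png

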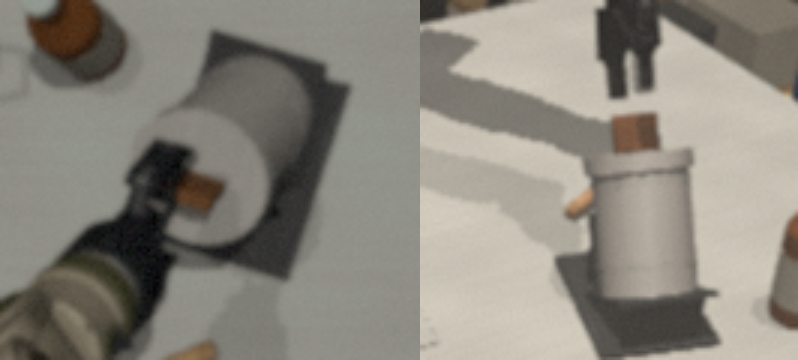

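```bash
python3 -m pendant '[{"travel":[0,0,0],"rot":[0,0,0],"fingers":-0.6},{"travel":[0,0,0],"rot":[0,0,0],"fingers":-0.9},{"travel":[0,0,0],"rot":[0,0,0],"fingers":-0.9},{"travel":[0,0,0],"rot":[0,0,0],"fingers":-0.9},{"travel":[0,0,0],"rot":[0,0,0],"fingers":-0.9},{"travel":[0,0,0],"rot":[0,0,0],"fingers":-0.9}]' 20;  bash n.sh
```

```text
clock: 4.4
tcp_pos: [0.4744, 0.2644, 0.203]
orientation: [0.221, 0.775, 0.569, 0.164]
wrist_force: [0.1, 0.6, 0.0]
finger_gap: 0.0044
grip_force: 0.0
4.4 [ 0.6   0.   -0.5   0.7  -0.43  2.4 ] [0.4744 0.2644 0.203 ] F [0.1 0.6 0. ] 0.004407171190616742 0.0
travel [ 0.007 -0.004  0.041] rot [-0.     0.001 -0.006]
```

```bash
python3 - <<'E'
from go import *
s=env.get_state(); p=s["tcp_pos"]; Rn=q2R(s["orientation"]).as_matrix()
for c in("top","scene"):
    im,d=env.read_camera(c); P=cloud(c,d); cv2.imwrite(f"pics/cl_{c}.png",im)
    q=(P-p)@Rn; k=(abs(q[...,0])<.06)&(abs(q[...,1])<.09)&(q[...,2]<.04)&(q[...,2]>-.2)&(im.max(-1)<75)
    g=q[k]; print(c,k.sum())
    for lo in np.arange(-.12,.04,.01):
        w=g[(g[:,2]>=lo)&(g[:,2]<lo+.01)]
        if len(w): print("  z",round(lo,2),len(w),"x",np.percentile(w[:,0],[5,95]).round(3),"y",np.percentile(w[:,1],[5,25,50,75,95]).round(3))
a=cv2.imread("pics/cl_top.png");b=cv2.imread("pics/cl_scene.png")
cv2.imwrite("pics/cl.png",np.hstack([cv2.resize(a[190:270,110:210],(400,320)),cv2.resize(b[90:180,290:390],(400,360))[:320]]))
E
```

```text
top 894
  z -0.12 51 x [-0.02   0.007] y [0.015 0.02  0.047 0.058 0.061]
  z -0.11 48 x [-0.016  0.009] y [0.018 0.037 0.048 0.056 0.062]
  z -0.1 20 x [-0.018 -0.011] y [-0.013  0.004  0.017  0.021  0.051]
  z -0.09 27 x [-0.018 -0.008] y [-0.012 -0.005  0.016  0.02   0.043]
  z -0.08 26 x [-0.012 -0.001] y [-0.001  0.017  0.023  0.029  0.039]
  z -0.07 42 x [-0.013  0.006] y [-0.01   0.011  0.016  0.019  0.033]
  z -0.06 5 x [-0.011 -0.006] y [-0.002 -0.001  0.008  0.013  0.013]
  z -0.05 11 x [-0.011 -0.008] y [-0.004 -0.001  0.002  0.01   0.011]
  z -0.04 17 x [-0.01  -0.005] y [-0.008  0.     0.007  0.01   0.016]
  z -0.03 8 x [-0.01  -0.002] y [-0.005  0.004  0.008  0.013  0.016]
  z -0.02 5 x [-0.01  -0.006] y [-0.005 -0.003 -0.001  0.     0.007]
  z -0.01 3 x [-0.022 -0.003] y [-0.001  0.     0.001  0.002  0.003]
  z -0.0 9 x [-0.022  0.014] y [0.    0.001 0.001 0.002 0.002]
  z 0.01 10 x [-0.022  0.021] y [-0.004 -0.001  0.     0.001  0.003]
  z 0.02 1 x [0.001 0.001] y [-0.034 -0.034 -0.034 -0.034 -0.034]
  z 0.03 6 x [0.001 0.011] y [-0.052 -0.047 -0.039 -0.036 -0.033]
scene 722
  z -0.12 29 x [-0.022 -0.007] y [-0.004  0.016  0.02   0.035  0.045]
  z -0.11 49 x [-0.021  0.006] y [-0.034  0.012  0.027  0.06   0.062]
  z -0.1 53 x [-0.017  0.003] y [-0.047  0.015  0.046  0.056  0.058]
  z -0.09 53 x [-0.017  0.006] y [-0.033  0.002  0.033  0.048  0.051]
  z -0.08 41 x [-0.014  0.006] y [-0.024 -0.002  0.027  0.037  0.043]
  z -0.07 35 x [-0.013  0.005] y [-0.011  0.01   0.022  0.031  0.034]
  z -0.06 20 x [-0.012  0.002] y [0.    0.011 0.014 0.016 0.017]
  z -0.05 10 x [-0.006  0.002] y [0.011 0.013 0.015 0.016 0.017]
  z -0.04 9 x [-0.006  0.002] y [0.01  0.013 0.013 0.013 0.015]
  z -0.03 5 x [-0.007  0.001] y [0.009 0.009 0.012 0.016 0.016]
```

View pics/cl.png

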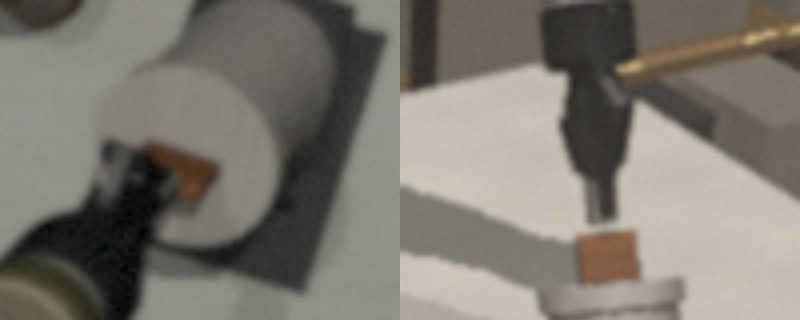

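The pictures show the closed tips still about 10 mm above the grip (left panel 160,180; right panel 600,220), and nothing was gripped. The true grasp point is therefore about 40 mm behind the reported TCP. I'll reopen and advance that far while watching the force.

```bash
python3 -m pendant '[{"travel":[0.02,0,0],"rot":[0,0,0],"fingers":0.7},{"travel":[0.02,0,0],"rot":[0,0,0],"fingers":0.7},{"travel":[0.02,0,0],"rot":[0,0,0],"fingers":0.7},{"travel":[0.02,0,0],"rot":[0,0,0],"fingers":0.7},{"travel":[0.02,0,0.08],"rot":[0,0,0],"fingers":0.7},{"travel":[0.02,0,0.16],"rot":[0,0,0],"fingers":0.7},{"travel":[0.02,0,0.24],"rot":[0,0,0],"fingers":0.7},{"travel":[0.02,0,0.3],"rot":[0,0,0],"fingers":0.7},{"travel":[0.02,0,0.33],"rot":[0,0,0],"fingers":0.7},{"travel":[0.02,0,0.33],"rot":[0,0,0],"fingers":0.7}]' 30;  bash n.sh; python3 - <<'E'
from h import *
a,d=env.read_camera("top"); b,_=env.read_camera("scene")
cv2.imwrite("pics/ap3.png",np.hstack([cv2.resize(a[190:270,110:210],(400,320)),cv2.resize(b[90:180,290:390],(400,360))[40:]]))
E
```

```text
clock: 5.5
tcp_pos: [0.4951, 0.2601, 0.1684]
orientation: [0.221, 0.775, 0.569, 0.164]
wrist_force: [0.1, -0.6, -1.1]
finger_gap: 0.0728
grip_force: 0.0
5.5 [ 0.57  0.05 -0.54  0.59 -0.42  2.36] [0.4951 0.2601 0.1684] F [ 0.1 -0.6 -1.1] 0.07281895648255475 0.0
travel [-0.009 -0.001 -0.296] rot [-0.001  0.002 -0.006]
```

View pics/ap3.png

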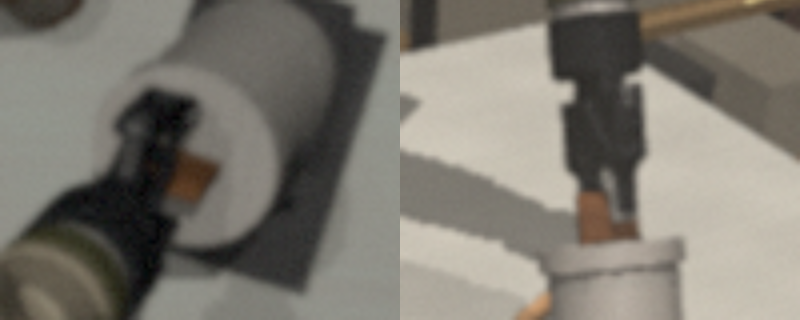

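```bash
python3 -m pendant '[{"travel":[0,0,0],"rot":[0,0,0],"fingers":-0.4},{"travel":[0,0,0],"rot":[0,0,0],"fingers":-0.4},{"travel":[0,0,0],"rot":[0,0,0],"fingers":-0.4},{"travel":[0,0,0],"rot":[0,0,0],"fingers":-0.5},{"travel":[0,0,0],"rot":[0,0,0],"fingers":-0.55}]' 20;  bash n.sh
```

```text
clock: 6.1
tcp_pos: [0.4946, 0.2607, 0.169]
orientation: [0.221, 0.775, 0.57, 0.164]
wrist_force: [-2.7, 1.5, 1.0]
finger_gap: 0.0192
grip_force: 1.1
6.1 [ 0.57  0.05 -0.54  0.6  -0.42  2.36] [0.4946 0.2607 0.169 ] F [-2.7  1.5  1. ] 0.019184239723104474 1.1460495740175247
travel [-0.012  0.002 -0.289] rot [-0.001  0.    -0.006]
```

```bash
python3 -m pendant '[{"travel":[0,-0.03,0],"rot":[0,0,0],"fingers":-0.53},{"travel":[0,-0.03,0],"rot":[0,0,0],"fingers":-0.6},{"travel":[0,-0.03,0],"rot":[0,0,0],"fingers":-0.65}]' 20;  bash n.sh
```

```text
clock: 6.4
tcp_pos: [0.4923, 0.2614, 0.1674]
orientation: [0.221, 0.775, 0.569, 0.164]
wrist_force: [0.1, 0.1, 0.3]
finger_gap: 0.0147
grip_force: 0.0
6.4 [ 0.58  0.05 -0.55  0.59 -0.42  2.37] [0.4923 0.2614 0.1674] F [0.1 0.1 0.3] 0.01468169732902225 0.0
travel [-0.012  0.026 -0.29 ] rot [-0.     0.001 -0.006]
```

Now it's centred, so close fully.

```bash
python3 -m pendant '[{"travel":[0,0,0],"rot":[0,0,0],"fingers":-0.75},{"travel":[0,0,0],"rot":[0,0,0],"fingers":-0.85},{"travel":[0,0,0],"rot":[0,0,0],"fingers":-1},{"travel":[0,0,0],"rot":[0,0,0],"fingers":-1},{"travel":[0,0,0],"rot":[0,0,0],"fingers":-1}]' 45;  bash n.sh
```

```text
clock: 6.9
tcp_pos: [0.4923, 0.2616, 0.1675]
orientation: [0.221, 0.775, 0.569, 0.165]
wrist_force: [-3.4, 1.1, 1.9]
finger_gap: 0.0117
grip_force: 44.3
6.9 [ 0.58  0.05 -0.55  0.59 -0.42  2.37] [0.4923 0.2616 0.1675] F [-3.4  1.1  1.9] 0.011724582498177587 44.305166602134705
travel [-0.013  0.026 -0.289] rot [-0.     0.    -0.006]
```

```bash
python3 -m pendant '[{"travel":[0,-0.005,-0.02],"rot":[0,0,0],"fingers":-1},{"travel":[0,-0.005,-0.04],"rot":[0,0,0],"fingers":-1},{"travel":[0,-0.005,-0.06],"rot":[0,0,0],"fingers":-1},{"travel":[0,-0.005,-0.08],"rot":[0,0,0],"fingers":-1}]';  bash n.sh
```

```text
clock: 7.3
tcp_pos: [0.4868, 0.263, 0.1753]
orientation: [0.221, 0.775, 0.569, 0.164]
wrist_force: [-0.6, 0.5, -1.8]
finger_gap: 0.0115
grip_force: 43.8
7.3 [ 0.59  0.04 -0.54  0.62 -0.42  2.38] [0.4868 0.263  0.1753] F [-0.6  0.5 -1.8] 0.011516204405065796 43.75971436500549
travel [-0.012  0.032 -0.209] rot [-0.     0.001 -0.006]
```

```bash
python3 -m pendant '[{"travel":[0,0,-0.04],"rot":[0,0,0],"fingers":-1},{"travel":[0,0,-0.08],"rot":[0,0,0],"fingers":-1},{"travel":[0,0,-0.14],"rot":[0,0,0],"fingers":-1},{"travel":[0,0,-0.22],"rot":[0,0,0],"fingers":-1},{"travel":[0,0,-0.35],"rot":[0,0,0],"fingers":-1},{"travel":[0,0,-0.5],"rot":[0,0,0],"fingers":-1},{"travel":[0,0,-0.6],"rot":[0,0,0],"fingers":-1},{"travel":[0,0,-0.6],"rot":[0,0,0],"fingers":-1}]';  bash n.sh
python3 - <<'E'
from go import *
# options for target orientation at the tray: tool down, which yaw
P=np.array([.594,-.213,.25]); Rn=q2R(env.get_state()["orientation"])
z0=Rn.as_matrix()[:,2]
Rmin=R.align_vectors([[0,0,-1.]],[z0])[0] # min rotation
v=np.cross(z0,[0,0,-1]); v=v/np.linalg.norm(v)*np.arccos(-z0[2]); Rd=R.from_rotvec(v)*Rn
y=Rd.as_matrix()[:,1]; print("down yaw of y",np.degrees(np.arctan2(y[1],y[0])), "tray yaw q1",np.degrees(np.arctan2(P[1],P[0])))
go(P,Rd)
a,d=env.read_camera("top"); b,_=env.read_camera("scene")
cv2.imwrite("pics/lift.png",np.hstack([cv2.resize(a[150:290,70:230],(400,350)),cv2.resize(b[70:230,270:450],(400,356))[:350]]))
E
```

```text
clock: 8.1
tcp_pos: [0.4507, 0.2754, 0.239]
orientation: [0.221, 0.774, 0.569, 0.166]
wrist_force: [0.5, 0.4, -1.4]
finger_gap: 0.0113
grip_force: 43.9
8.1 [ 0.66 -0.04 -0.45  0.81 -0.45  2.45] [0.4507 0.2754 0.239 ] F [ 0.5  0.4 -1.4] 0.011281349341231746 43.85549783706665
travel [-0.024  0.019  0.41 ] rot [ 0.002 -0.003 -0.007]
down yaw of y -17.367831121811875 tray yaw q1 -19.727115709171944
travel [-3.532  2.049  1.152] rot [ 0.535 -0.006  0.   ]
```

View pics/lift.png

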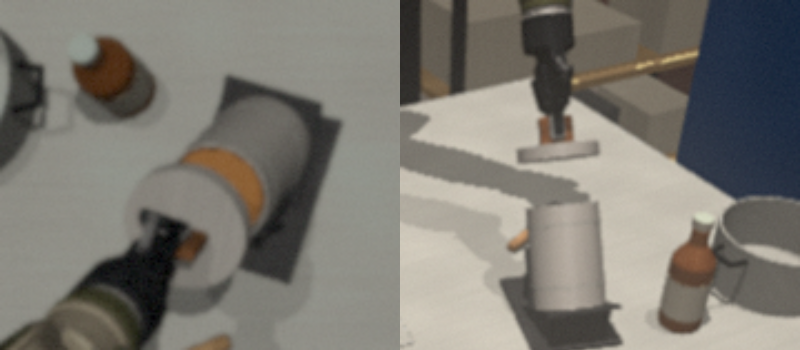

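The pictures show the lid off and held square, with the wafers visible (left panel 225,180) and the stand unmoved. Lift, level and carry.

```bash
python3 -m pendant '[{"travel":[0,0.09,-0.14],"rot":[0,0,0],"fingers":-1},{"travel":[0,0.2,-0.32],"rot":[0,0,0],"fingers":-1},{"travel":[0,0.31,-0.49],"rot":[0,0,0],"fingers":-1},{"travel":[-0.15,0.36,-0.48],"rot":[0.08,0,0],"fingers":-1},{"travel":[-0.35,0.41,-0.45],"rot":[0.18,0,0],"fingers":-1},{"travel":[-0.57,0.46,-0.41],"rot":[0.28,0,0],"fingers":-1},{"travel":[-0.79,0.52,-0.36],"rot":[0.38,0,0],"fingers":-1},{"travel":[-1,0.58,-0.33],"rot":[0.47,0,0],"fingers":-1},{"travel":[-1,0.58,-0.33],"rot":[0.535,0,0],"fingers":-1},{"travel":[-1,0.58,-0.33],"rot":[0.535,0,0],"fingers":-1}]'
cat > t.sh <<'E'
python3 - <<'X'
from go import *
s=env.get_state(); print(round(float(s["clock"]),2),np.round(s["joint_pos"],2),np.round(s["tcp_pos"],4),"F",np.round(s["wrist_force"],1),s["finger_gap"].round(4),s["grip_force"].round(1))
go([.594,-.213,.12],axes([np.cos(np.radians(-17.4)),np.sin(np.radians(-17.4)),0],[0,0,-1]))
X
E
bash t.sh
```

```text
clock: 9.2
tcp_pos: [0.4529, 0.1462, 0.3047]
orientation: [-0.002, 0.807, 0.591, -0.001]
wrist_force: [-0.9, -0.0, -2.6]
finger_gap: 0.0113
grip_force: 44.5Traceback (most recent call last):
  File "<stdin>", line 2, in <module>
AttributeError: 'float' object has no attribute 'round'
```

```bash
sed -i 's/s\["finger_gap"\].round(4),s\["grip_force"\].round(1)/s["finger_gap"],s["grip_force"]/' t.sh
python3 -m pendant '[{"travel":[-0.2,0.16,0.0],"rot":[0,0,0],"fingers":-1},{"travel":[-0.45,0.36,0.0],"rot":[0,0,0],"fingers":-1},{"travel":[-0.75,0.6,0.0],"rot":[0,0,0],"fingers":-1},{"travel":[-1,0.8,0.1],"rot":[0,0,0],"fingers":-1},{"travel":[-1,0.8,0.1],"rot":[0,0,0],"fingers":-1}]' >/dev/null
python3 -m pendant '[{"travel":[-0.2,0.16,0.0],"rot":[0,0,0],"fingers":-1},{"travel":[-0.45,0.36,0.1],"rot":[0,0,0],"fingers":-1},{"travel":[-0.75,0.6,0.2],"rot":[0,0,0],"fingers":-1},{"travel":[-1,0.8,0.3],"rot":[0,0,0],"fingers":-1},{"travel":[-1,0.8,0.3],"rot":[0,0,0],"fingers":-1}]' >/dev/null; bash t.sh
```

```text
10.2 [-0.38  0.32  0.15  1.41  0.    1.49] [ 0.5633 -0.1406  0.2542] F [-0.8  0.3 -1.9] 0.011624949257785743 44.61273908615112
travel [-0.5    0.43   1.116] rot [-0.004 -0.001 -0.002]
```

```bash

python3 -m pendant '[{"travel":[-0.2,0.17,0.1],"rot":[0,0,0],"fingers":-1},{"travel":[-0.4,0.34,0.3],"rot":[0,0,0],"fingers":-1},{"travel":[-0.5,0.43,0.5],"rot":[0,0,0],"fingers":-1},{"travel":[-0.5,0.43,0.7],"rot":[0,0,0],"fingers":-1},{"travel":[-0.5,0.43,0.85],"rot":[0,0,0],"fingers":-1},{"travel":[-0.5,0.43,0.85],"rot":[0,0,0],"fingers":-1}]' >/dev/null; bash t.sh
cat > lidpos.py <<'E'
from go import *
s=env.get_state(); p=s["tcp_pos"]; Rn=q2R(s["orientation"]).as_matrix(); print(p.round(4))
from scipy.optimize import least_squares
for c in("top","scene"):
    im,d=env.read_camera(c); P=cloud(c,d); cv2.imwrite(f"pics/pl_{c}.png",im); hsv=cv2.cvtColor(im,cv2.COLOR_BGR2HSV)
    near=np.hypot(P[...,0]-p[0],P[...,1]-p[1])<.08
    k=near&(P[...,2]<p[2]+.04)&(P[...,2]>p[2]-.03)&(hsv[...,1]<70)&(im.max(-1)>90)
    k=cv2.morphologyEx(k.astype(np.uint8),cv2.MORPH_OPEN,np.ones((3,3))).astype(bool)
    Q=P[k]; zt=np.percentile(Q[:,2],[5,50,95]); T=Q[abs(Q[:,2]-zt[1])<.006]
    if len(T)>50:
        A=np.c_[T[:,:2]-T[:,:2].mean(0),np.ones(len(T))]; co=np.linalg.lstsq(A,T[:,2],rcond=None)[0]
        print(c,len(T),"z",zt.round(4),"tilt deg",np.degrees(np.arctan(co[:2])).round(2),"minus tcp z",(zt[1]-p[2]).round(4))
    z=np.median(T[:,2]); m=env.camera_model(c); f=210/np.tan(np.radians(m["fovy"])/2)
    K=np.array([[f,0,m["cx"]],[0,f,m["cy"]],[0,0,1]])
    cn=max(cv2.findContours(k.astype(np.uint8),0,1)[0],key=len); cn=cv2.convexHull(cn)[:,0].astype(float)
    sl=cv2.undistortPoints(cn.reshape(-1,1,2),K,np.array([m["k1"],0,0,0,0.])).reshape(-1,2); Rm=cv2.Rodrigues(np.array(m["rvec"]))[0]; o=-Rm.T@np.ravel(m["tvec"])
    dd=np.c_[sl,np.ones(len(sl))]@Rm; B=(o+dd*((z-o[2])/dd[:,2])[:,None])[:,:2]
    x=least_squares(lambda x:np.hypot(B[:,0]-x[0],B[:,1]-x[1])-.060,p[:2],loss="soft_l1",f_scale=.002)
    print("  circle",x.x.round(4),"rms",np.sqrt(np.mean(x.fun**2)).round(4),"depth xy mid",((T.min(0)+T.max(0))/2).round(4))
E
python3 lidpos.py
```

```text
10.8 [-0.47  0.44  0.09  1.22  0.    1.41] [ 0.5921 -0.2075  0.152 ] F [-0.1  0.2 -2.2] 0.011160646621240366 44.62321221828461
travel [-0.04   0.03   0.266] rot [-0.007 -0.004  0.003]
[ 0.5921 -0.2075  0.152 ]
  circle [ 0.5808 -0.2043] rms 0.0029 depth xy mid [ 0.6221 -0.1611  0.1615]
scene 827 z [0.1481 0.1623 0.1646] tilt deg [-0.58  0.54] minus tcp z 0.0103
  circle [ 0.6092 -0.2122] rms 0.0063 depth xy mid [ 0.5974 -0.2083  0.1616]
```

```bash

python3 -m pendant '[{"travel":[-0.035,0,0.15],"rot":[0,0,0],"fingers":-1},{"travel":[-0.035,0,0.3],"rot":[0,0,0],"fingers":-1},{"travel":[-0.035,0,0.45],"rot":[0,0,0],"fingers":-1},{"travel":[-0.035,0,0.57],"rot":[0,0,0],"fingers":-1},{"travel":[-0.035,0,0.64],"rot":[0,0,0],"fingers":-1},{"travel":[-0.035,0,0.64],"rot":[0,0,0],"fingers":-1}]'; bash t.sh; python3 lidpos.py
```

```text
clock: 11.5
tcp_pos: [0.5927, -0.2134, 0.0784]
orientation: [-0.002, 0.805, 0.593, 0.001]
wrist_force: [-0.3, 0.5, -1.9]
finger_gap: 0.0114
grip_force: 44.7
11.5 [-0.47  0.49 -0.03  1.05  0.    1.4 ] [ 0.5927 -0.2134  0.0784] F [-0.3  0.5 -1.9] 0.011363276052894817 44.691914319992065
travel [ 0.007  0.008 -0.347] rot [-0.002 -0.003  0.002]
[ 0.5927 -0.2134  0.0784]
  circle [ 0.5932 -0.2188] rms 0.0037 depth xy mid [ 0.6252 -0.1684  0.0867]
scene 804 z [0.0729 0.0872 0.0898] tilt deg [-0.48  0.53] minus tcp z 0.0088
  circle [ 0.6068 -0.2163] rms 0.0056 depth xy mid [ 0.5973 -0.2136  0.0868]
```

```bash

python3 -m pendant '[{"travel":[0,0,0.04],"rot":[0,0,0],"fingers":-1},{"travel":[0,0,0.08],"rot":[0,0,0],"fingers":-1},{"travel":[0,0,0.11],"rot":[0,0,0],"fingers":-1},{"travel":[0,0,0.11],"rot":[0,0,0],"fingers":-1}]'|grep -E "force|tcp"
```

```text
tcp_pos: [0.5922, -0.2137, 0.0642]
wrist_force: [-0.4, 0.0, -1.8]
grip_force: 44.7
```

```bash

python3 -m pendant '[{"travel":[0,0,0.012],"rot":[0,0,0],"fingers":-1},{"travel":[0,0,0.012],"rot":[0,0,0],"fingers":-1}]'|grep -E "force|tcp"
```

```text
tcp_pos: [0.5926, -0.2139, 0.0634]
wrist_force: [0.1, -0.1, -2.5]
grip_force: 44.7
```

```bash

python3 -m pendant '[{"travel":[0,0,0.012],"rot":[0,0,0],"fingers":-1},{"travel":[0,0,0.012],"rot":[0,0,0],"fingers":-1}]'|grep -E "force|tcp"
```

```text
tcp_pos: [0.5927, -0.2139, 0.062]
wrist_force: [0.6, -0.1, -1.1]
grip_force: 44.7
```

```bash

python3 -m pendant '[{"travel":[0,0,0.01],"rot":[0,0,0],"fingers":-1},{"travel":[0,0,0.01],"rot":[0,0,0],"fingers":-1}]'|grep -E "force|tcp"
```

```text
tcp_pos: [0.5926, -0.2139, 0.0608]
wrist_force: [1.0, 0.4, -1.6]
grip_force: 44.7
```

```bash

python3 -m pendant '[{"travel":[0,0,0.01],"rot":[0,0,0],"fingers":-1},{"travel":[0,0,0.01],"rot":[0,0,0],"fingers":-1}]'|grep -E "force|tcp"
```

```text
tcp_pos: [0.5928, -0.2139, 0.0599]
wrist_force: [0.4, -0.4, -1.4]
grip_force: 44.9
```

```bash

python3 -m pendant '[{"travel":[0,0,0.01],"rot":[0,0,0],"fingers":-1},{"travel":[0,0,0.01],"rot":[0,0,0],"fingers":-1}]'|grep -E "force|tcp"
```

```text
tcp_pos: [0.5929, -0.2138, 0.0596]
wrist_force: [-1.0, 2.3, 4.8]
grip_force: 45.7
```

```bash

python3 -m pendant '[{"travel":[0,0,0.008],"rot":[0,0,0],"fingers":-1},{"travel":[0,0,0.008],"rot":[0,0,0],"fingers":-1}]'|grep -E "force|tcp"
```

```text
tcp_pos: [0.593, -0.2138, 0.0595]
wrist_force: [-3.3, 3.4, 8.8]
grip_force: 46.4
```

Contact felt at reported z 0.0596. Ease off a little, then release.

```bash

python3 -m pendant '[{"travel":[0,0,-0.009],"rot":[0,0,0],"fingers":-1},{"travel":[0,0,-0.009],"rot":[0,0,0],"fingers":-0.7},{"travel":[0,0,-0.009],"rot":[0,0,0],"fingers":-0.6},{"travel":[0,0,-0.009],"rot":[0,0,0],"fingers":-0.5},{"travel":[0,0,-0.009],"rot":[0,0,0],"fingers":0},{"travel":[0,0,-0.009],"rot":[0,0,0],"fingers":0.3},{"travel":[0,0,-0.009],"rot":[0,0,0],"fingers":0.5},{"travel":[0,0,-0.009],"rot":[0,0,0],"fingers":0.5}]' 20
```

```text
clock: 14.0
tcp_pos: [0.5927, -0.2139, 0.0586]
orientation: [-0.002, 0.806, 0.593, 0.001]
wrist_force: [0.4, 0.8, 0.4]
finger_gap: 0.0642
grip_force: 0.0
```

Retreat straight up, then aside for a clear view.

```bash

python3 -m pendant '[{"travel":[0,0,-0.1],"rot":[0,0,0],"fingers":0.5},{"travel":[0,0,-0.3],"rot":[0,0,0],"fingers":0.5},{"travel":[0,0,-0.6],"rot":[0,0,0],"fingers":0.5},{"travel":[0,0,-1],"rot":[0,0,0],"fingers":0.5},{"travel":[0,0,-1],"rot":[0,0,0],"fingers":0.5}]'|grep -E "force|tcp"
python3 -m pendant '[{"travel":[0.2,-0.3,-0.3],"rot":[0,0,0],"fingers":0.5},{"travel":[0.5,-0.6,-0.6],"rot":[0,0,0],"fingers":0.5},{"travel":[0.9,-0.9,-0.6],"rot":[0,0,0],"fingers":0.5},{"travel":[1,-1,-0.6],"rot":[0,0,0],"fingers":0.5},{"travel":[1,-1,-0.6],"rot":[0,0,0],"fingers":0.5},{"travel":[1,-1,-0.6],"rot":[0,0,0],"fingers":0.5}]'|grep -E "clock|force|tcp"
python3 - <<'E'
from h import *
for c in("top","scene"):
    im,d=env.read_camera(c); P=cloud(c,d); cv2.imwrite(f"pics/end_{c}.png",im)
    for t in("lid","tray","stand","jar"):
        for o in env.outline_of(c,t)[:1]:
            Q=P[o["mask"]]; Q=Q[~np.isnan(Q[:,0])]; print(c,t,round(o["conf"],2),np.percentile(Q,[2,50,98],axis=0).round(3).tolist())
    k=(np.hypot(P[...,0]-.594,P[...,1]+.213)<.1)&(abs(P[...,2]-.068)<.008); T=P[k]
    co=np.linalg.lstsq(np.c_[T[:,:2]-T[:,:2].mean(0),np.ones(len(T))],T[:,2],rcond=None)[0]
    print(" lid top z",co[2],"tilt",np.degrees(co[:2]).round(2),"circle",cv2.minEnclosingCircle(T[:,:2].astype(np.float32).copy()))
a=cv2.imread("pics/end_top.png");b=cv2.imread("pics/end_scene.png")
cv2.imwrite("pics/end.png",np.hstack([cv2.resize(a[120:300,130:420],(400,248)),cv2.resize(b[130:310,150:440],(400,248))]))
E
```

```text
tcp_pos: [0.5964, -0.2161, 0.1873]
wrist_force: [1.3, -0.7, 0.9]
grip_force: 0.0
clock: 15.1
tcp_pos: [0.5142, -0.0636, 0.2524]
wrist_force: [0.2, -0.8, -0.3]
grip_force: 0.0
top lid 0.72 [[0.537, -0.267, 0.053], [0.584, -0.222, 0.068], [0.646, -0.178, 0.111]]
top tray 0.68 [[0.503, -0.31, -0.0], [0.541, -0.264, 0.037], [0.69, -0.166, 0.053]]
top stand 0.69 [[0.437, 0.176, 0.003], [0.512, 0.234, 0.119], [0.618, 0.314, 0.19]]
top jar 0.66 [[0.478, -0.012, -0.001], [0.644, 0.009, 0.082], [0.69, 0.031, 0.749]]
 lid top z 0.06755634356495485 tilt [-0.38  0.05] circle ((0.5934486985206604, -0.2144991010427475), 0.060404058545827866)
scene lid 0.61 [[0.538, -0.27, 0.05], [0.605, -0.22, 0.068], [0.652, -0.16, 0.11]]
scene tray 0.96 [[0.518, -0.31, 0.001], [0.653, -0.244, 0.02], [0.692, -0.117, 0.051]]
scene stand 0.94 [[0.429, 0.174, 0.001], [0.564, 0.219, 0.085], [0.625, 0.297, 0.191]]
scene jar 0.71 [[0.634, -0.023, 0.006], [0.669, -0.005, 0.058], [0.681, 0.026, 0.087]]
 lid top z 0.06792499880162368 tilt [-0.92  0.34] circle ((0.593628466129303, -0.2137218564748764), 0.06194334477186203)
```

View pics/end.png

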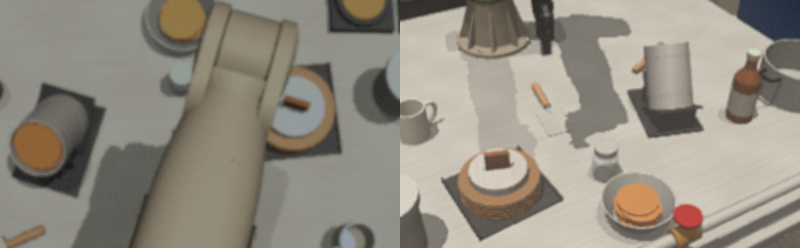

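The lid lies flat and centred on the pile with its grip up (left panel 297,103; right panel 497,172). The stand and jar are undisturbed, so I'm handing in.

```bash
python3 -c "
from workcell import env
print(env.hand_in())"
```

```text
the job is handed in; nothing more can be done
None
```

The lid was drawn off and laid flat, grip up, within about 1 mm of the pile's centre, set down at about 9 N (pile top about 48 mm); the stand and jar hadn't moved in the last pictures, and the job was handed in after about 16 s.

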